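# Zero the footage counter and hold the bolt behind the bracket

## Task

A new roll has just been fitted to the wrapping-paper dispenser: first turn the pointer knob of its footage counter back, fully home to its zero stop. Then reach down into the narrow gap behind the dispenser's steel bracket, grip the hidden brass hex bolt head by its sides and hold it still, so that the slow nut driver on the other side can no longer drag it round. Finish while still gripping the bolt head, with the counter still at zero, and leave everything else on the table where it is.

Things in the scene. Friction and masses are not known exactly. Their poses are not given: they have to be found in the camera images.
- counter: Footage counter: fixed grey box 110 x 110 x 48 mm high with a white round dial on top (50 mm above the table); origin under its centre. Its x points from the centre to the zero stop, a small black block on the dial's rim opposite the black strip on the box's front; z up.
- knob_grip (a point): On the counter knob's upright axis, 84 mm above the table: the height to grip. Black disc 38 mm across (top at 60 mm) with an upright bar 40 long, 14 thick, from 59 to 99 mm; pinch it across its thickness. A red pointer runs along the bar and out over the dial. The point's axes are the counter's and do not turn with the knob; at zero, bar and pointer lie along its x.
- reset_knob (a joint): Counter knob's angle, rad: 0 = pointer at the zero stop (a hard stop), growing as it turns clockwise seen from above, so it is reset counter-clockwise. Starts 0.6 to 1.4 rad from zero; stays where it is left (friction about 0.06 N m).
- dispenser: Fixed paper dispenser; origin on the table under the bolt head. x points from the bracket to the paper roll, y along the bracket. Green base plate 270 x 240 mm, top at 10 mm. White roll 80 mm across behind the gap, from x = 65 to 145 mm, top 94 mm above the table. Orange nut driver in front of the bracket, top 89 mm above the table, out to x = -93 mm.
- bracket_top (a point): Middle of the steel bracket's top rear edge, 98 mm above the table, 21 mm in -x from the bolt head's centre. The bracket is an upright plate 150 mm wide (y), 5 mm thick. Behind it (+x) is a 50 mm wide gap, open above and at both ends, up to the green backing plate (150 mm wide, top 75 mm above the table).
- bolt_head (a point): Centre of the brass hex bolt head in the gap, 70 mm above the table; 24 mm across flats, 28 over corners, 14 thick along its level axis, 14 mm off the bracket on an 18 mm thick sleeve. Its axes are the dispenser's (x along the bolt, y along the bracket) and do not turn with the bolt. Grip it from above, fingers closing along y.
- bolt (a joint): Bolt's angle about the dispenser's x, rad. At 0 and each 1.047 rad on, two flats face +y and -y. The driver drags it round all the time at about 0.08 rad/s with 0.05 N m; it turns either way against a stiff drag (0.6 N m s/rad). A firm pinch at any angle of the flats stops it, perhaps after the flats have settled onto the fingers for 1 or 2 s.
- book_red: Red book 130 x 190 x 35 mm lying flat, loose, to be left alone; origin under its centre.
- book_blue: Blue book 120 x 180 x 28 mm lying flat, loose, to be left alone; origin under its centre.
- mug: White mug, 80 mm across, 90 mm high, to be left alone; origin under its centre.
- jar: Amber jar, 64 mm across, 90 mm high, to be left alone; origin under its centre.
- twine: Wooden twine spool standing upright, 56 mm across, 58 mm high, to be left alone; origin under its centre.
- spanner: Steel spanner 160 mm long lying flat beyond the counter, to be left alone; origin under its centre.
Things that resemble listed ones, but are neither listed nor needed, are in the scene too. Leave any blue or green look-alike of the counter alone.

How it is judged:
On the way, in this order (a step that is already met when the one before it is completed fails the run):
1. the counter knob is back at its zero stop (value of joint reset_knob below 0.06 rad), for 0.2 s.
2. the bolt head is gripped behind the bracket and no longer turns (contact force between the fingers and bolt above 5 N and distance between the grasp point and bolt_head below 0.025 m and velocity of joint bolt between -0.02 and 0.02 rad/s), for 0.5 s.
At the end, for the whole second after the job is handed in: The fingers grip the bolt head (contact force above 5 N, the grasp point within 25 mm of the head's centre), the bolt turns slower than 0.02 rad/s though the driver still drags at it, and the counter knob is within 0.08 rad of its zero stop; the robot is still holding (all of step 2 and value of joint reset_knob below 0.08 rad); the arm keeps its last pose, push and grip.
It fails at once if a book, the mug, the jar, the twine spool or the spanner is moved more than 25 mm (distance of any of book_red, book_blue, mug, jar, twine, spanner from where it was at the start of the episode above 0.025 m).
It also fails if it takes over 51 s, if anything falls off the work surface, if the arm or the gripper's body presses on something with over 40 N, if the wrist force passes 120 N, or if a joint passes its speed limit or range.

## Robot

A 7-joint arm with a two-finger parallel gripper is mounted at the origin on the work surface. World frame = base frame: x ahead of the robot, y to its left, z up, the work surface at z = 0. Lengths are in m, angles in rad, forces in N, time in s.
With the tool pointing down it reaches from about 0.425 to 0.95 m from the base axis. Payload 4.7 kg.
Tool frame: the origin (TCP) lies between the finger pads; the fingertips stand 17 mm ahead of it and the grasp point (between the pads) lies 2 mm behind it; z points along the fingers, y is the line along which they close (so a half turn about z gives the same grasp; the last joint's range is limited). The gripper opens to 87 mm and grips with 3 to 60 N. Pads are 19 mm wide; open, the fingers measure 117 mm over their backs; the gripper's body (75 mm by 190 mm) begins 51 mm behind the grasp point.
Start: joints at [1.294, 0.469, -0.049, 1.532, 0.024, 1.141, -0.082], TCP at [0.166, -0.654, 0.24] pointing down, gripper open.
Joint ranges: [-2.59, 2.59], [-0.33, 1.99], [-1.39, 1.29], [0.1, 2.45], [-1.04, 4.18], [0.21, 1.99], [-2.66, 2.66]. Speed limits (rad/s): [2.57, 2.57, 3.14, 3.14, 3.14, 3.14, 3.14].

## Interface

Orientations are given as a unit quaternion [x, y, z, w].
In Python, from station import arm gives the robot as it stands.
- The arm moves only by the tool send_rows, never from a script. Its argument "deltas" is a list of rows, each an object with "offset": the shift along the world's x, y, z each as a share of 200 mm, from -1 to 1, a list of three; "turn": the turn about the world's z as a share of 90 degrees, from -1 to 1. In form: [{"offset": [tx, ty, tz], "turn": turn}, ...]. A call has 1 to 5 rows; each row shifts and turns the commanded pose from where the row before left it; what a row does not reach is not made up. A row lasts 1/12 s, in which the tool goes at most 41.7 mm and 7.16 degrees, less where a joint would pass 70% of its speed; a pose out of reach is approached as far as the arm can. A call with a number of a shift or a turn outside -1 to 1 is refused whole. A call with a gripper value outside its range is refused whole. "jaw" is the closure, from -1 (fully open) to 1 (shut), set as the call begins (left out, the last holds). The fingers move at their own pace and stop on an object; "squeeze" is the grip in N (left out, the last holds). Time passes only in rows, so rows that do not move let the fingers close. It gives the time, the measured TCP pose, the force, the opening and the grip force at its end, in the units of the state.
- arm.observe(): the state, without advancing time (a new reading comes with each control period).
- arm.get_image(name): name is "scene" or "side" or "wrist"; returns the picture (384x512x3 uint8, red, green, blue); there is no depth.
- arm.camera_info(name): a dict with "mtx" (3x3 intrinsics, pixels), "view" (4x4, takes a point from world to camera coordinates). Camera axes: x right, y down, z forward; pixel columns grow to the right and rows downward; lengths in m; the calibration is good to about 2 mm. A picture is of the moment at which its call begins: read the wrist's pose just before it. camera_info takes no time and is no camera call; for the wrist camera it gives the pose at the moment of the call.
- arm.finish_job(): hands the job in; it is judged then, once.
The state is a dict: "t": time; "joint_pos": joint angles; "joint_vel": joint speeds; "joint_efforts": joint torques, N m; "ee_pos": TCP position; "tcp_rot": TCP orientation; "wrist_force": force on the tool from outside, world axes, zero at the start; "torque": the same for the moment, N m; "opening": finger opening in m; "grip_force": force on a finger pad.
Only numpy, scipy, OpenCV 4.12 (cv2) and the standard library are available. Lean on these libraries where they do the work, as an engineer would, in place of code of your own. Each camera call takes 0.05 s, during which the arm holds its last target. There are 200 camera calls.

## Working session

There is one attempt and no reset: what is moved stays moved. The work goes in short steps, Python scripts to look and compute and a tool call to move; the robot and the scene stay as the last step left them, time stands still between calls to the robot, and variables do not carry over. Pictures are saved under pics/ and viewed, at most 10 in all, crops included, and the job is handed in when it is done.

Besides the shell and the picture viewer there is one more tool, called after "Emit:" by a JSON object that holds its "fn" and its "kwargs", one argument or row to a line. send_rows: Moves the arm, as the interface text tells. Its arguments: {"type":"object","properties":{"deltas":{"type":"array","items":{"type":"object","properties":{"offset":{"type":"array","items":{"type":"number","minimum":-1,"maximum":1}},"turn":{"type":"number","minimum":-1,"maximum":1}}}},"jaw":{"type":"number"},"squeeze":{"type":"number"}},"required":["deltas"]}

```bash
mkdir -p pics
python3 - <<'E'
from station import arm
import cv2,numpy as np,json
o=arm.observe();print(o['t'],o['ee_pos'],o['tcp_rot'],o['opening'])
for n in("scene","side"):
    cv2.imwrite(f'pics/{n}0.png',cv2.cvtColor(cv2.resize(arm.get_image(n),(800,600),interpolation=cv2.INTER_CUBIC),cv2.COLOR_RGB2BGR))
    c=arm.camera_info(n);print(n,np.round(c['mtx'],2).tolist(),np.round(c['view'],4).tolist())
E
```

```text
0.0 [ 0.16542277 -0.65384356  0.23849478] [ 9.92332107e-01  1.23596317e-01 -1.68649687e-04 -9.54780054e-04] 0.08709362359485641
scene [[385.62, 0.0, 249.27], [0.0, 385.62, 193.1], [0.0, 0.0, 1.0]] [[0.1308, 0.9914, 0.0093, -0.075], [0.5869, -0.0699, -0.8066, -0.2572], [-0.799, 0.111, -0.591, 1.9903], [0.0, 0.0, 0.0, 1.0]]
side [[358.77, 0.0, 252.82], [0.0, 358.77, 194.55], [0.0, 0.0, 1.0]] [[-0.6896, -0.7241, -0.0156, 0.3991], [-0.5463, 0.5342, -0.6451, 0.3463], [0.4754, -0.4363, -0.7639, 0.9586], [0.0, 0.0, 0.0, 1.0]]
```

View pics/scene0.png

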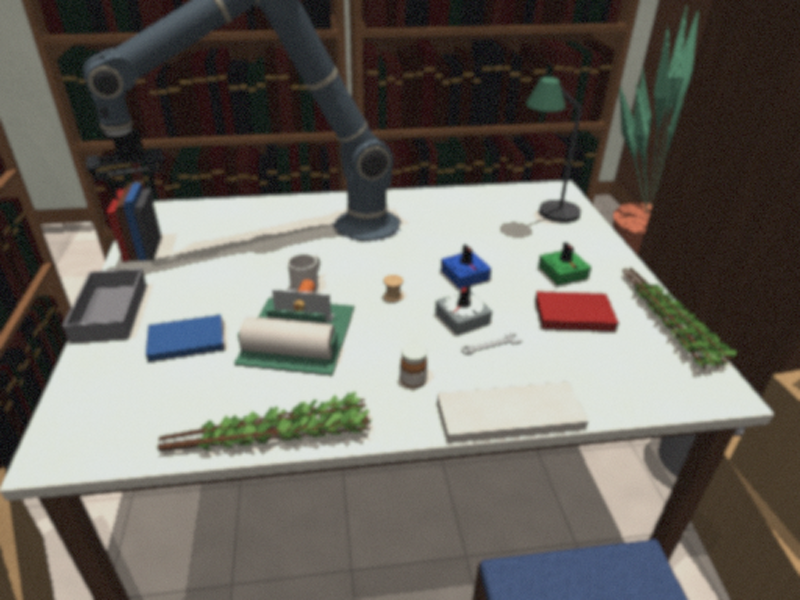

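View pics/side0.png

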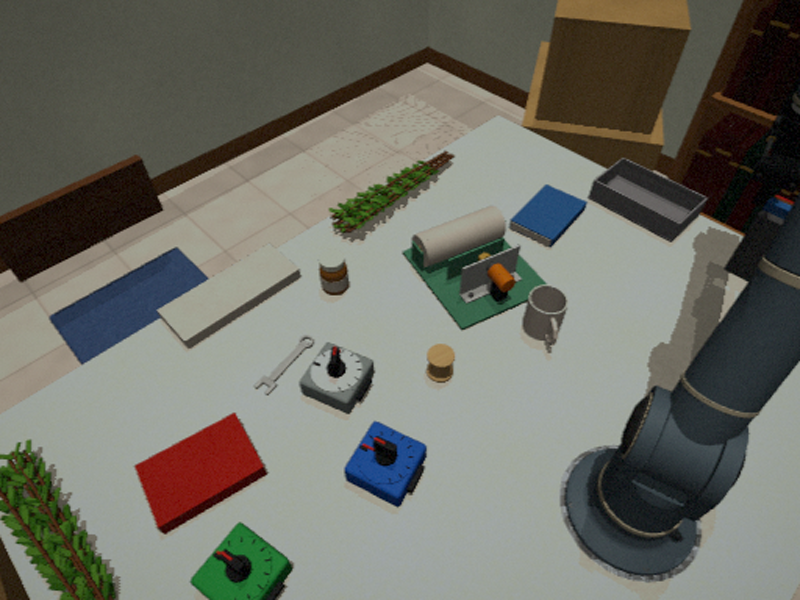

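The scene view has the grey counter at about (463,308) and the dispenser at about (297,328). The side view has the counter at (337,375), its pointer at roughly (335,350), and the dispenser at (480,262), with the mug beside it at (545,312).

Run:
```python
from station import arm
import cv2,numpy as np
ims=[arm.get_image("side").astype(float) for _ in range(3)]
im=np.mean(ims,0).astype(np.uint8)
a=cv2.resize(im[210:270,180:250],(560,480),interpolation=cv2.INTER_CUBIC)[:, :400]
a=cv2.resize(im[212:268,186:246],(480,448),interpolation=cv2.INTER_CUBIC)
a=cv2.resize(im[212:272,186:246],(360,360),interpolation=cv2.INTER_CUBIC)
b=cv2.resize(im[125:215,250:360],(440,360),interpolation=cv2.INTER_CUBIC)
cv2.imwrite('pics/c1.png',cv2.cvtColor(np.hstack([a,b]),cv2.COLOR_RGB2BGR))
```

```text
(no output)
```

View pics/c1.png

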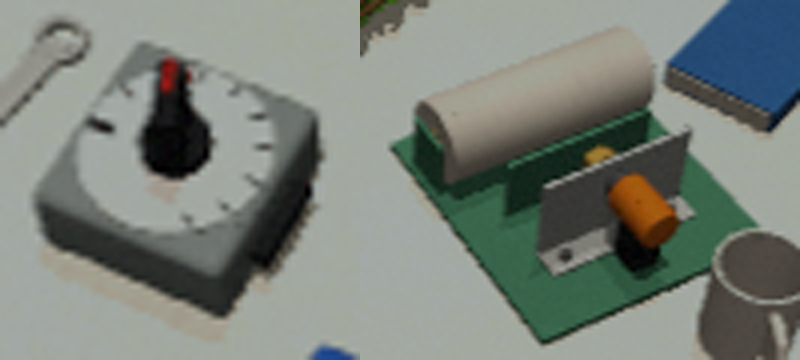

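The left crop has the counter's top-face corners at (145,43), (318,118), (218,278) and (40,200). The zero stop is at (100,125) and the red pointer tip at (170,62). The right crop has the bracket's top corners at (543,187) and (690,130), the brass head at (600,157), and base corners at (390,148), (545,342) and (757,225).

```bash
cat > h.py <<'E'
from station import arm
import numpy as np,cv2
def ray(n,uv,z,info=None):
    c=info or arm.camera_info(n);K=np.array(c['mtx']);V=np.array(c['view'])
    d=V[:3,:3].T@np.linalg.solve(K,[*uv,1.]);o=-V[:3,:3].T@V[:3,3]
    return o+d*(z-o[2])/d[2]
E
python3 - <<'E'
from h import *
f=lambda p:((p[0]+.5)/6+186-.5,(p[1]+.5)/6+212-.5)
P=[ray('side',f(p),.048) for p in [(145,43),(318,118),(218,278),(40,200)]]
print(np.round(P,3)[:,:2].tolist(),[round(np.linalg.norm(P[i]-P[i-1]),3) for i in range(4)]);c=np.mean(P,0);print('c',c)
s=ray('side',f((100,125)),.053);t=ray('side',f((170,62)),.062);t2=ray('side',f((170,62)),.1)
for q in(s,t,t2):print(q,np.degrees(np.arctan2(*(q-c)[1::-1])),np.linalg.norm((q-c)[:2]))
g=lambda p:((p[0]-360+.5)/4+250-.5,(p[1]+.5)/4+125-.5)
B=[ray('side',g(p),.098) for p in[(543,187),(690,130)]];print(B,np.linalg.norm(B[0]-B[1]))
B=[ray('side',g(p),.01) for p in[(390,148),(545,342),(757,225)]];print(B,np.linalg.norm(B[0]-B[1]),np.linalg.norm(B[2]-B[1]))
print(ray('side',g((600,157)),.078))
E
```

```text
[[0.6, 0.167], [0.501, 0.133], [0.466, 0.231], [0.561, 0.266]] [np.float64(0.106), np.float64(0.104), np.float64(0.104), np.float64(0.102)]
c [0.532114   0.19908326 0.048     ]
[0.57274059 0.21784142 0.053     ] 24.783762236766 0.0447480553673601
[0.57266462 0.17058023 0.062     ] -35.10338299772412 0.04956587183678294
[0.54884944 0.18542729 0.1       ] -39.21413268562689 0.02160001518898871
[array([ 0.52043678, -0.14199258,  0.098     ]), array([ 0.47761285, -0.28249339,  0.098     ])] 0.14688215983284314
[array([ 0.70724907, -0.14493467,  0.01      ]), array([ 0.45114055, -0.07740967,  0.01      ]), array([ 0.40767519, -0.31066919,  0.01      ])] 0.26486071379077136 0.23727460765571678
[ 0.52191167 -0.2192812   0.078     ]
```

Emit:
{"fn": "send_rows", "kwargs": {
  "deltas": [
    {"offset":[0.11,0.147,0.015],"turn":0.079},
    {"offset":[0.11,0.147,0.015],"turn":0.079},
    {"offset":[0.11,0.147,0.015],"turn":0.079},
    {"offset":[0.11,0.147,0.015],"turn":0.079},
    {"offset":[0.11,0.147,0.015],"turn":0.079}
  ],
  "jaw": -1
}}

```text
t: 0.67
ee_pos: [0.2764, -0.5058, 0.2547]
tcp_rot: [0.906, 0.423, -0.0, 0.0]
wrist_force: [-0.1, -0.6, 0.9]
opening: 0.0868
grip_force: 0.0
```

Emit:
{"fn": "send_rows", "kwargs": {
  "deltas": [
    {"offset":[0.11,0.147,0.015],"turn":0.079},
    {"offset":[0.11,0.147,0.015],"turn":0.079},
    {"offset":[0.11,0.147,0.015],"turn":0.079},
    {"offset":[0.11,0.147,0.015],"turn":0.079},
    {"offset":[0.11,0.147,0.015],"turn":0.079}
  ]
}}

```text
t: 1.08
ee_pos: [0.3863, -0.3588, 0.2699]
tcp_rot: [0.734, 0.68, -0.0, 0.0]
wrist_force: [0.6, -0.2, 0.0]
opening: 0.0871
grip_force: 0.0
```

Emit:
{"fn": "send_rows", "kwargs": {
  "deltas": [
    {"offset":[0.11,0.147,0.015],"turn":0.079},
    {"offset":[0.11,0.147,0.015],"turn":0.079},
    {"offset":[0.11,0.147,0.015],"turn":0.079},
    {"offset":[0,0,0]},
    {"offset":[0,0,0]}
  ]
}}

```text
validation failed for argument at $.de...
```

Run:
```python
from h import *
o=arm.observe();print(o['t'],o['ee_pos'],o['tcp_rot'],o['joint_pos'])
c=arm.camera_info('wrist');im=arm.get_image('wrist');np.savez('w1.npz',mtx=c['mtx'],view=c['view'])
V=np.array(c['view']);print(-V[:3,:3].T@V[:3,3],V[:3,:3].tolist())
cv2.imwrite('pics/w1.png',cv2.cvtColor(cv2.resize(im,(800,600),interpolation=cv2.INTER_CUBIC),cv2.COLOR_RGB2BGR))
```

```text
1.0833 [ 0.38625866 -0.35881217  0.26988885] [ 7.33530363e-01  6.79656643e-01 -1.07017075e-04  2.04206530e-04] [ 1.03816926  0.23131562 -0.43706757  1.82470754  0.10895709  1.1086695
  0.48645828]
[ 0.3915292  -0.2767467   0.41354488] [[0.9971888155791715, -0.07492875358102154, -0.00038466947636790413], [-0.07142416461778292, -0.9520748556206695, 0.2974089070682574], [-0.022650712846693052, -0.29654536108608753, -0.9547501212494611]]
```

View pics/w1.png

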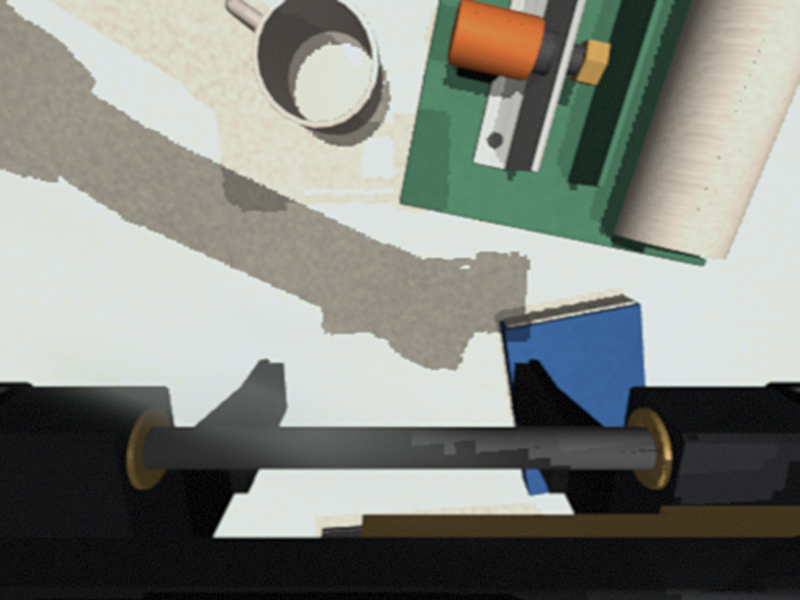

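This wrist view shows the bracket's top edge running from (587,0) to (540,170), the brass head at (593,62), and the mug at (320,65). It's too near the image border, so I'll centre it.

Emit:
{"fn": "send_rows", "kwargs": {
  "deltas": [
    {"offset":[0.19,0.08,0.015],"turn":0},
    {"offset":[0.19,0.08,0.015],"turn":0},
    {"offset":[0.19,0.08,0.015],"turn":0},
    {"offset":[0,0,0],"turn":0},
    {"offset":[0,0,0],"turn":0}
  ]
}}

```text
t: 1.55
ee_pos: [0.5017, -0.3103, 0.2784]
tcp_rot: [0.734, 0.679, 0.001, -0.0]
wrist_force: [-0.6, -0.8, -0.0]
opening: 0.0873
grip_force: 0.0
```

Run:
```python
from h import *
o=arm.observe();print(o['t'],o['ee_pos'],o['tcp_rot'])
c=arm.camera_info('wrist');im=arm.get_image('wrist');np.savez('w2.npz',mtx=c['mtx'],view=c['view'])
cv2.imwrite('pics/w2.png',cv2.cvtColor(cv2.resize(im,(800,600),interpolation=cv2.INTER_CUBIC),cv2.COLOR_RGB2BGR))
```

```text
1.55 [ 0.5016917  -0.31030473  0.27838647] [ 7.33920272e-01  6.79235220e-01  7.17435042e-04 -1.89447923e-04]
```

View pics/w2.png

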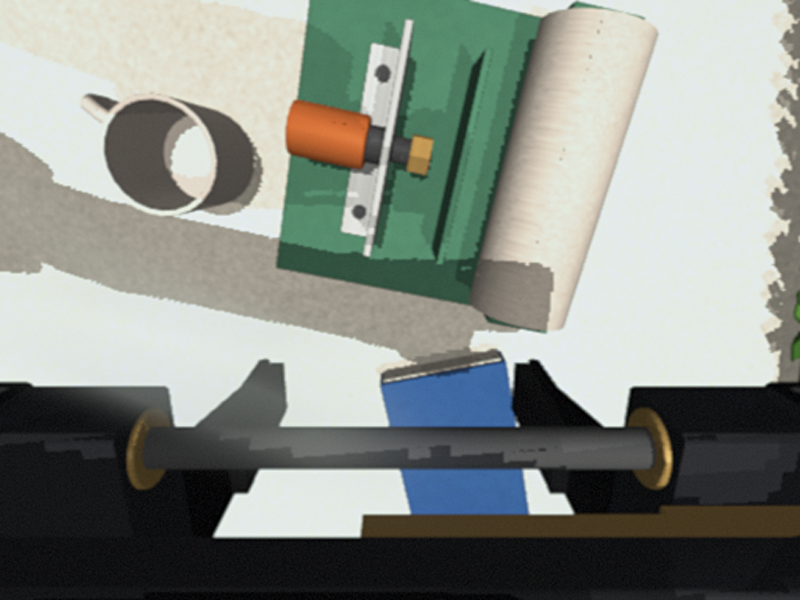

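The whole bracket is visible now: its top edge runs from (411,20) to (369,254), with the head's top at (421,155), the base's front edge from (310,0) to (278,268), and the mug clear at (165,155).

Run:
```python
from h import *
d=np.load('w2.npz');c={k:d[k] for k in d}
f=lambda p:((p[0]+.5)*.64-.5,(p[1]+.5)*.64-.5)
R=lambda p,z:ray(0,f(p),z,c)
a,b=R((411,20),.098),R((369,254),.098);e=a-b
x=-np.degrees(np.arctan2(e[0],e[1]));m=(a+b)/2
print(np.linalg.norm(e),'xdir',x,'mid',m,'bolt',m+.021*np.array([np.cos(np.radians(x)),np.sin(np.radians(x)),0]))
print('head',R((421,155),.083))
e=R((308,15),.01)-R((278,268),.01);print(-np.degrees(np.arctan2(e[0],e[1])))
e=R((411,140),.083)-R((406,171),.083);print('headedge',-np.degrees(np.arctan2(e[0],e[1])))
```

```text
0.14711477977268325 xdir -15.470969858390953 mid [ 0.50117795 -0.21722623  0.098     ] bolt [ 0.52141703 -0.22282799  0.098     ]
head [ 0.52271996 -0.22481461  0.083     ]
-15.266623106197722
headedge -13.64309784708505
```

Emit:
{"fn": "send_rows", "kwargs": {
  "deltas": [
    {"offset":[0.01,0.19,0],"turn":0.079},
    {"offset":[0.01,0.19,0],"turn":0.079},
    {"offset":[0.01,0.19,0],"turn":0.079},
    {"offset":[0.01,0.19,0],"turn":0.079},
    {"offset":[0.01,0.19,0],"turn":0.079}
  ]
}}

```text
t: 2.02
ee_pos: [0.5081, -0.1228, 0.2785]
tcp_rot: [0.493, 0.87, -0.001, 0.0]
wrist_force: [0.0, 0.4, 0.2]
opening: 0.0871
grip_force: 0.0
```

Emit:
{"fn": "send_rows", "kwargs": {
  "deltas": [
    {"offset":[0.0,0.19,0],"turn":0.079},
    {"offset":[0.0,0.19,0],"turn":0.079},
    {"offset":[0.0,0.19,0],"turn":0.079},
    {"offset":[0,0.1,0],"turn":0},
    {"offset":[0,0,0],"turn":0}
  ]
}}

```text
t: 2.43
ee_pos: [0.5084, 0.0155, 0.279]
tcp_rot: [0.321, 0.947, 0.001, 0.0]
wrist_force: [0.5, 0.6, -1.4]
opening: 0.087
grip_force: 0.0
```

Run:
```python
from h import *
o=arm.observe();print(o['t'],o['ee_pos'],o['tcp_rot'],o['joint_pos'])
c=arm.camera_info('wrist');im=arm.get_image('wrist');np.savez('w3.npz',mtx=c['mtx'],view=c['view'])
K=np.array(c['mtx']);V=np.array(c['view'])
for p in([.532,.199,.048],[.532,.199,.099]):
    q=K@(V[:3,:3]@p+V[:3,3]);print(q[:2]/q[2]/.64)
cv2.imwrite('pics/w3.png',cv2.cvtColor(cv2.resize(im,(800,600),interpolation=cv2.INTER_CUBIC),cv2.COLOR_RGB2BGR))
```

```text
2.4333 [0.50841569 0.01551316 0.27896638] [3.21423413e-01 9.46935429e-01 5.28712857e-04 5.00219208e-05] [ 0.57960657  0.25045955 -0.81660696  1.83625258  0.19929647  1.13893394
  0.61093948]
[609.33185848 148.18492769]
[642.90448229 145.99074088]
```

View pics/w3.png

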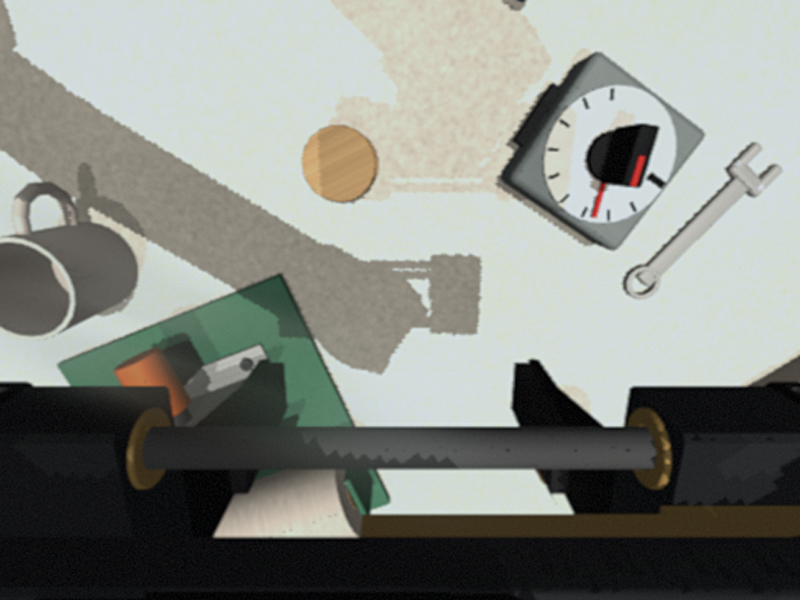

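Here the counter's top corners are (598,53), (704,133), (612,250) and (502,177), with the zero stop at (656,181) and the pointer tip at (597,214). The bar's red stripe is at (640,170), and the twine and spanner are clear of it.

Run:
```python
from h import *
d=np.load('w3.npz');c={k:d[k] for k in d}
f=lambda p:((p[0]+.5)*.64-.5,(p[1]+.5)*.64-.5)
R=lambda p,z:ray(0,f(p),z,c)
P=np.array([R(p,.048) for p in[(598,53),(704,133),(612,250),(502,177)]]);m=P.mean(0)
print(P[:,:2].round(3).tolist(),m)
for i in range(4):
    e=P[i]-P[i-1];print(np.linalg.norm(e),np.degrees(np.arctan2(e[1],e[0])))
for n,p,z in(('stop',(656,181),.054),('tip',(597,214),.06),('stripe a',(633,186),.099),('stripe b',(644,155),.099)):
    q=R(p,z);print(n,q,np.degrees(np.arctan2(*(q-m)[1::-1])),np.linalg.norm((q-m)[:2]))
```

```text
[[0.47, 0.225], [0.566, 0.261], [0.601, 0.162], [0.5, 0.122]] [0.53414865 0.19247554 0.048     ]
0.10668508594793658 106.1463435469933
0.10201246374585475 20.653900113049186
0.1056601118365583 -70.23198046996373
0.10876560573870134 -158.97333358121077
stop [0.57262069 0.21316124 0.054     ] 28.266090158850382 0.04368061350221631
tip [0.56484888 0.16323088 0.06      ] -43.60902846422354 0.042399932191355655
stripe a [0.55025203 0.18134041 0.099     ] -34.662994023241154 0.019578304028935015
stripe b [0.53715703 0.19678944 0.099     ] 55.10921395951049 0.005259285242374617
```

Emit:
{"fn": "send_rows", "kwargs": {
  "deltas": [
    {"offset":[0.024,0.181,-0.06],"turn":-0.047},
    {"offset":[0.024,0.181,-0.06],"turn":-0.047},
    {"offset":[0.024,0.181,-0.06],"turn":0},
    {"offset":[0.024,0.181,-0.06],"turn":0},
    {"offset":[0.024,0.181,-0.06],"turn":0}
  ]
}}

```text
t: 2.9
ee_pos: [0.5347, 0.1903, 0.2175]
tcp_rot: [0.396, 0.918, -0.001, 0.001]
wrist_force: [0.0, -0.5, 0.6]
opening: 0.0873
grip_force: 0.0
```

Emit:
{"fn": "send_rows", "kwargs": {
  "deltas": [
    {"offset":[0,0,-0.16],"turn":0},
    {"offset":[0,0,-0.16],"turn":0},
    {"offset":[0,0,-0.16],"turn":0},
    {"offset":[0,0,-0.16],"turn":0},
    {"offset":[0,0,0],"turn":0}
  ]
}}

```text
t: 3.32
ee_pos: [0.5307, 0.1867, 0.0844]
tcp_rot: [0.395, 0.919, -0.005, -0.004]
wrist_force: [-0.7, -0.6, -0.5]
opening: 0.0869
grip_force: 0.0
```

Emit:
{"fn": "send_rows", "kwargs": {
  "deltas": [
    {"offset":[0.005,0.05,0],"turn":0},
    {"offset":[0,0,0],"turn":0},
    {"offset":[0,0,0],"turn":0}
  ]
}}

```text
t: 3.57
ee_pos: [0.5363, 0.2037, 0.093]
tcp_rot: [0.393, 0.92, 0.002, 0.002]
wrist_force: [-0.2, 0.5, -0.6]
opening: 0.0873
grip_force: 0.0
```

Run:
```python
from h import *
o=arm.observe();print(o['t'],o['ee_pos'],o['wrist_force'])
im=arm.get_image('side');w=arm.get_image('wrist')
a=cv2.resize(im[180:280,160:280],(400,333),interpolation=cv2.INTER_CUBIC)
b=cv2.resize(w,(400,333))
cv2.imwrite('pics/s2.png',cv2.cvtColor(np.hstack([a,b]),cv2.COLOR_RGB2BGR))
```

```text
3.5667 [0.53628137 0.20368692 0.09302258] [-0.15023355  0.48803775 -0.56075658]
```

View pics/s2.png

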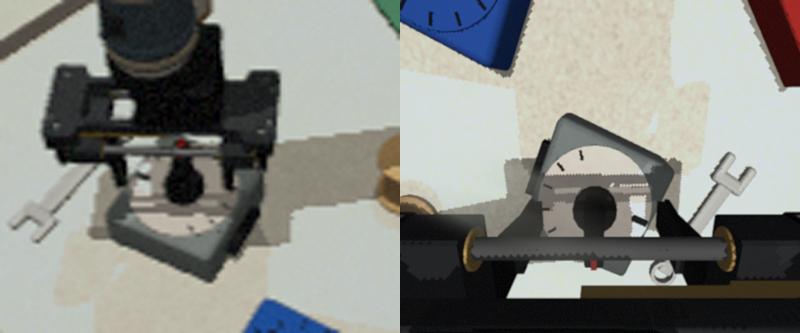

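The knob sits centred between the fingers (wrist half: knob column 597, fingers at about 535 and 660) and its bar lies square to the closing line. Letting it settle.

Emit:
{"fn": "send_rows", "kwargs": {
  "deltas": [
    {"offset":[0,0,0],"turn":0},
    {"offset":[0,0,0],"turn":0},
    {"offset":[0,0,0],"turn":0}
  ]
}}

```text
t: 3.92
ee_pos: [0.5348, 0.2025, 0.0911]
tcp_rot: [0.393, 0.919, 0.0, 0.0]
wrist_force: [0.0, -0.3, -0.7]
opening: 0.0873
grip_force: 0.0
```

Emit:
{"fn": "send_rows", "kwargs": {
  "deltas": [
    {"offset":[-0.01,-0.025,-0.036],"turn":0},
    {"offset":[0,0,0],"turn":0},
    {"offset":[0,0,0],"turn":0}
  ]
}}

```text
t: 4.17
ee_pos: [0.5321, 0.1967, 0.0826]
tcp_rot: [0.393, 0.919, -0.001, -0.0]
wrist_force: [0.2, -0.2, -0.5]
opening: 0.087
grip_force: 0.0
```

Emit:
{"fn": "send_rows", "kwargs": {
  "deltas": [
    {"offset":[0,0,0],"turn":0},
    {"offset":[0,0,0],"turn":0},
    {"offset":[0,0,0],"turn":0},
    {"offset":[0,0,0],"turn":0},
    {"offset":[0,0,0],"turn":0}
  ],
  "jaw": 1,
  "squeeze": 20
}}

```text
t: 4.58
ee_pos: [0.5326, 0.1977, 0.0835]
tcp_rot: [0.393, 0.92, 0.0, 0.0]
wrist_force: [-0.3, -0.7, -0.1]
opening: 0.0616
grip_force: 0.0
```

Emit:
{"fn": "send_rows", "kwargs": {
  "deltas": [
    {"offset":[0,0,0],"turn":0},
    {"offset":[0,0,0],"turn":0},
    {"offset":[0,0,0],"turn":0},
    {"offset":[0,0,0],"turn":0},
    {"offset":[0,0,0],"turn":0}
  ]
}}

```text
t: 5.0
ee_pos: [0.5326, 0.1976, 0.0834]
tcp_rot: [0.393, 0.92, 0.0, 0.0]
wrist_force: [0.0, -1.0, -0.6]
opening: 0.0282
grip_force: 0.0
```

Emit:
{"fn": "send_rows", "kwargs": {
  "deltas": [
    {"offset":[0,0,0],"turn":0},
    {"offset":[0,0,0],"turn":0},
    {"offset":[0,0,0],"turn":0},
    {"offset":[0,0,0],"turn":0},
    {"offset":[0,0,0],"turn":0}
  ]
}}

```text
t: 5.42
ee_pos: [0.5343, 0.1993, 0.0837]
tcp_rot: [0.393, 0.92, 0.003, 0.001]
wrist_force: [5.1, 4.2, -4.5]
opening: 0.0134
grip_force: 20.0
```

Emit:
{"fn": "send_rows", "kwargs": {
  "deltas": [
    {"offset":[0,0,0],"turn":0.06},
    {"offset":[0,0,0],"turn":0.06},
    {"offset":[0,0,0],"turn":0.06},
    {"offset":[0,0,0],"turn":0.06},
    {"offset":[0,0,0],"turn":0.06}
  ]
}}

```text
t: 5.83
ee_pos: [0.533, 0.1973, 0.0836]
tcp_rot: [0.165, 0.986, -0.0, 0.0]
wrist_force: [-1.2, -0.8, 1.8]
opening: 0.014
grip_force: 20.0
```

Emit:
{"fn": "send_rows", "kwargs": {
  "deltas": [
    {"offset":[0,0,0],"turn":0.06},
    {"offset":[0,0,0],"turn":0.06},
    {"offset":[0,0,0],"turn":0.06},
    {"offset":[0,0,0],"turn":0.06},
    {"offset":[0,0,0],"turn":0}
  ]
}}

```text
t: 6.25
ee_pos: [0.5327, 0.1954, 0.0836]
tcp_rot: [-0.021, 1.0, -0.002, -0.001]
wrist_force: [-1.3, -4.8, 6.4]
opening: 0.0137
grip_force: 20.0
```

Run:
```python
from h import *
o=arm.observe();q=o['tcp_rot'];print(o['t'],o['ee_pos'],2*np.degrees(np.arctan2(q[1],q[0]))-180,o['wrist_force'],o['torque'],o['joint_pos'])
```

```text
6.25 [0.5327377  0.19540746 0.0835995 ] 2.4101343690559247 [-1.34396893 -4.83344999  6.3886429 ] [-0.91718053  0.14113624  0.06303345] [ 0.22067017  0.65813162 -0.89325075  1.89549234  0.65113683  0.91133253
  0.6181464 ]
```

Emit:
{"fn": "send_rows", "kwargs": {
  "deltas": [
    {"offset":[0,0.003,0],"turn":0.05},
    {"offset":[0,0.003,0],"turn":0.05},
    {"offset":[0,0,0],"turn":0.05},
    {"offset":[0,0,0],"turn":0.03},
    {"offset":[0,0,0],"turn":0}
  ]
}}

```text
t: 6.67
ee_pos: [0.533, 0.1941, 0.0836]
tcp_rot: [-0.16, 0.987, -0.004, -0.001]
wrist_force: [-2.0, -8.8, 9.6]
opening: 0.0137
grip_force: 20.0
```

```bash
cat > s.py <<'E'
from h import *
o=arm.observe();q=o['tcp_rot'];print(o['t'],o['ee_pos'],2*np.degrees(np.arctan2(q[1],q[0]))-180,o['wrist_force'],o['torque'],o['opening'],o['grip_force'])
E
python3 s.py
```

```text
6.6667 [0.53300452 0.19406597 0.0835649 ] 18.427710875322248 [-1.9959503  -8.79708223  9.61955104] [-1.87976728  0.2607463   0.03997828] 0.0137353066255833 20.000215769541683
```

Emit:
{"fn": "send_rows", "kwargs": {
  "deltas": [
    {"offset":[0,0,0],"turn":0.03},
    {"offset":[0,0,0],"turn":0.01},
    {"offset":[0,0,0],"turn":0}
  ]
}}

```text
t: 6.92
ee_pos: [0.5331, 0.1939, 0.0836]
tcp_rot: [-0.19, 0.982, -0.004, -0.002]
wrist_force: [-1.5, -8.7, 9.7]
opening: 0.014
grip_force: 20.0
```

```bash
python3 s.py
```

```text
6.9167 [0.53306191 0.19386192 0.08357544] 21.85868110180874 [-1.53540049 -8.74493017  9.71628837] [-2.01892091  0.27986732 -0.44050469] 0.013991218721028428 20.000761365517974
```

Torque about z jumped to -0.44 N m, so the knob is on its stop. I'll press slightly more, relieve the side force, hold, then release.

Emit:
{"fn": "send_rows", "kwargs": {
  "deltas": [
    {"offset":[0,-0.015,0],"turn":0.015},
    {"offset":[0,0,0],"turn":0},
    {"offset":[0,0,0],"turn":0},
    {"offset":[0,0,0],"turn":0},
    {"offset":[0,0,0],"turn":0}
  ]
}}

```text
t: 7.33
ee_pos: [0.5331, 0.1937, 0.0836]
tcp_rot: [-0.202, 0.979, -0.002, -0.001]
wrist_force: [-0.6, -6.2, 7.0]
opening: 0.0142
grip_force: 20.0
```

```bash
python3 s.py
```

```text
7.3333 [0.53312837 0.19374476 0.0835746 ] 23.294107899980844 [-0.57577233 -6.18012371  7.01594014] [-1.10126165  0.0032766  -0.4761522 ] 0.014234351781575299 20.000998335890472
```

Emit:
{"fn": "send_rows", "kwargs": {
  "deltas": [
    {"offset":[0,-0.02,0],"turn":0},
    {"offset":[0,0,0],"turn":0},
    {"offset":[0,0,0],"turn":0}
  ]
}}

```text
t: 7.58
ee_pos: [0.5331, 0.1934, 0.0837]
tcp_rot: [-0.203, 0.979, 0.002, 0.001]
wrist_force: [1.9, 4.0, -2.3]
opening: 0.0142
grip_force: 20.0
```

Emit:
{"fn": "send_rows", "kwargs": {
  "deltas": [
    {"offset":[0,0,0],"turn":0},
    {"offset":[0,0,0],"turn":0},
    {"offset":[0,0,0],"turn":0},
    {"offset":[0,0,0],"turn":0},
    {"offset":[0,0,0],"turn":0}
  ],
  "jaw": -1
}}

```text
t: 8.0
ee_pos: [0.5323, 0.1914, 0.0831]
tcp_rot: [-0.204, 0.979, -0.0, -0.0]
wrist_force: [0.3, 0.3, -0.6]
opening: 0.0398
grip_force: 0.0
```

Emit:
{"fn": "send_rows", "kwargs": {
  "deltas": [
    {"offset":[0,0,0],"turn":0},
    {"offset":[0,0,0],"turn":0},
    {"offset":[0,0,0.1],"turn":0},
    {"offset":[0,0,0.19],"turn":0},
    {"offset":[0,0,0.19],"turn":0}
  ]
}}

```text
t: 8.42
ee_pos: [0.5316, 0.1913, 0.1794]
tcp_rot: [-0.204, 0.979, -0.0, -0.002]
wrist_force: [0.4, -0.8, -0.0]
opening: 0.0734
grip_force: 0.0
```

Emit:
{"fn": "send_rows", "kwargs": {
  "deltas": [
    {"offset":[0,0,0.19],"turn":-0.07},
    {"offset":[0,0,0.19],"turn":-0.07},
    {"offset":[0,-0.1,0.1],"turn":-0.07},
    {"offset":[0,-0.19,0],"turn":-0.07},
    {"offset":[0,-0.19,0],"turn":0}
  ]
}}

```text
t: 8.83
ee_pos: [0.5328, 0.0968, 0.2777]
tcp_rot: [0.015, 1.0, 0.0, 0.002]
wrist_force: [0.9, -0.8, -0.8]
opening: 0.0863
grip_force: 0.0
```

Run:
```python
import s
from h import *
w=arm.get_image('wrist');c=arm.camera_info('wrist')
K=np.array(c['mtx']);V=np.array(c['view'])
q=K@(V[:3,:3]@[.533,.196,.06]+V[:3,3]);u,v=(q[:2]/q[2]).astype(int);print(u,v)
si=arm.get_image('side')
a=cv2.resize(w,(480,360));b=cv2.resize(si[212:272,186:246],(320,360),interpolation=cv2.INTER_CUBIC)
cv2.imwrite('pics/w4.png',cv2.cvtColor(np.hstack([a,b]),cv2.COLOR_RGB2BGR))
```

```text
8.8333 [0.53284266 0.09675524 0.27765663] -1.7097469021591962 [ 0.91761547 -0.77531757 -0.78319267] [ 0.00045293 -0.24543062  0.04525276] 0.08634046373276925 0.0
347 170
```

View pics/w4.png

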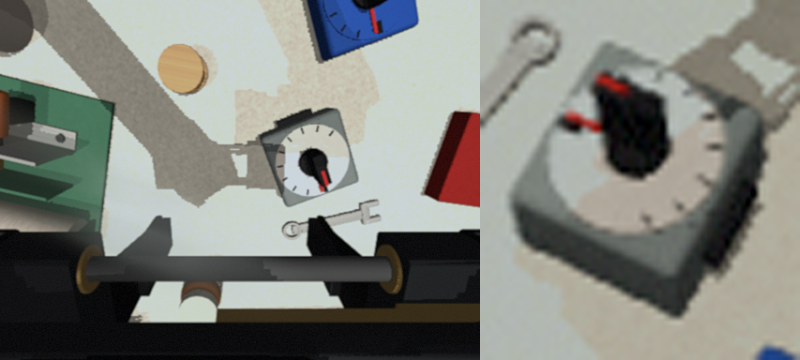

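The pointer now lies against the stop block (side half, (568,118)), so the knob is home. On to the bolt.

Emit:
{"fn": "send_rows", "kwargs": {
  "deltas": [
    {"offset":[-0.007,-0.19,-0.03],"turn":-0.05},
    {"offset":[-0.007,-0.19,-0.03],"turn":-0.05},
    {"offset":[-0.007,-0.19,-0.03],"turn":-0.051},
    {"offset":[-0.007,-0.19,-0.03],"turn":0},
    {"offset":[-0.007,-0.19,-0.03],"turn":0}
  ]
}}

```text
t: 9.35
ee_pos: [0.5251, -0.0956, 0.2452]
tcp_rot: [0.133, 0.991, -0.0, 0.0]
wrist_force: [0.4, -0.5, 0.5]
opening: 0.0873
grip_force: 0.0
```

Emit:
{"fn": "send_rows", "kwargs": {
  "deltas": [
    {"offset":[-0.007,-0.19,-0.03],"turn":0},
    {"offset":[-0.007,-0.19,-0.03],"turn":0},
    {"offset":[0,-0.1,0],"turn":0},
    {"offset":[0,0,0],"turn":0},
    {"offset":[0,0,0],"turn":0}
  ]
}}

```text
t: 9.77
ee_pos: [0.5225, -0.1912, 0.2329]
tcp_rot: [0.135, 0.991, 0.001, -0.0]
wrist_force: [-0.6, 0.6, 0.3]
opening: 0.0871
grip_force: 0.0
```

Emit:
{"fn": "send_rows", "kwargs": {
  "deltas": [
    {"offset":[0,0,0],"turn":0},
    {"offset":[0,0,0],"turn":0}
  ]
}}

```text
t: 9.93
ee_pos: [0.5231, -0.1881, 0.2337]
tcp_rot: [0.132, 0.991, 0.0, 0.0]
wrist_force: [0.4, 0.5, 0.4]
opening: 0.0872
grip_force: 0.0
```

```bash
python3 s.py
```

```text
9.9333 [ 0.523092   -0.18810675  0.23368413] -15.135486586688671 [0.37285203 0.53290956 0.37544069] [ 0.06161745 -0.14687382 -0.02373588] 0.08717019976207709 0.0
```

Emit:
{"fn": "send_rows", "kwargs": {
  "deltas": [
    {"offset":[-0.003,-0.09,-0.05],"turn":0},
    {"offset":[-0.003,-0.087,-0.05],"turn":0},
    {"offset":[0,0,-0.15],"turn":0},
    {"offset":[0,0,-0.1],"turn":0},
    {"offset":[0,0,0],"turn":0}
  ]
}}

```text
t: 10.35
ee_pos: [0.5181, -0.2268, 0.1583]
tcp_rot: [0.134, 0.991, 0.001, -0.004]
wrist_force: [-0.6, -0.3, 0.3]
opening: 0.087
grip_force: 0.0
```

Emit:
{"fn": "send_rows", "kwargs": {
  "deltas": [
    {"offset":[0,0,0],"turn":0},
    {"offset":[0,0,0],"turn":0}
  ]
}}

```text
t: 10.52
ee_pos: [0.5223, -0.2259, 0.1641]
tcp_rot: [0.133, 0.991, 0.0, 0.001]
wrist_force: [0.2, -0.0, 0.1]
opening: 0.087
grip_force: 0.0
```

```bash
python3 s.py
python3 - <<'E'
from h import *
im=arm.get_image('side');w=arm.get_image('wrist')
a=cv2.resize(im[110:220,240:370],(400,338),interpolation=cv2.INTER_CUBIC)
cv2.imwrite('pics/d1.png',cv2.cvtColor(np.hstack([a,cv2.resize(w,(400,338))]),cv2.COLOR_RGB2BGR))
E
```

```text
10.5167 [ 0.52229547 -0.22586364  0.16405787] -15.313557356455505 [ 0.19986601 -0.02652098  0.10758735] [ 0.05406467 -0.17383718 -0.028275  ] 0.08697148504140577 0.0
```

View pics/d1.png

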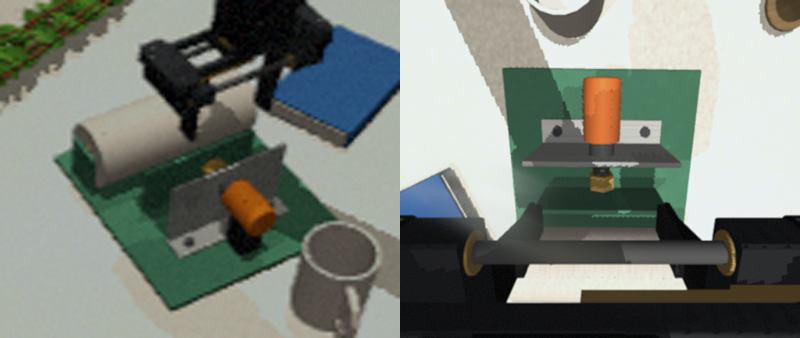

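The bracket is level in the wrist view and the head, at (601,183), is centred between the fingers at about 530 and 670. I'll check the fore-aft position with numbers.

Run:
```python
from h import *
f=lambda p:((p[0]-400+.5)*1.28-.5,(p[1]+.5)*384/338-.5)
for p,z in(((601,179),.083),((603,166),.098),((522,162),.098),((681,167),.098)):print(ray('wrist',f(p),z))
```

```text
[ 0.5165259  -0.22196554  0.083     ]
[ 0.50108904 -0.2159696   0.098     ]
[ 0.47796121 -0.28784247  0.098     ]
[ 0.52109951 -0.14575621  0.098     ]
```

Emit:
{"fn": "send_rows", "kwargs": {
  "deltas": [
    {"offset":[-0.005,0.014,-0.1],"turn":0},
    {"offset":[0,0,-0.12],"turn":0},
    {"offset":[0,0,-0.1],"turn":0},
    {"offset":[0,0,-0.1],"turn":0},
    {"offset":[0,0,-0.06],"turn":0}
  ]
}}

```text
t: 11.03
ee_pos: [0.5205, -0.223, 0.0666]
tcp_rot: [0.133, 0.991, -0.0, -0.0]
wrist_force: [0.2, -0.2, 0.5]
opening: 0.087
grip_force: 0.0
```

Emit:
{"fn": "send_rows", "kwargs": {
  "deltas": [
    {"offset":[0,0,0],"turn":0},
    {"offset":[0,0,0],"turn":0},
    {"offset":[0,0,0],"turn":0},
    {"offset":[0,0,0],"turn":0}
  ]
}}

```text
t: 11.37
ee_pos: [0.5217, -0.223, 0.0689]
tcp_rot: [0.133, 0.991, -0.0, 0.001]
wrist_force: [-0.7, -1.3, -0.2]
opening: 0.0869
grip_force: 0.0
```

Emit:
{"fn": "send_rows", "kwargs": {
  "deltas": [
    {"offset":[0,0,0],"turn":0},
    {"offset":[0,0,0],"turn":0},
    {"offset":[0,0,0],"turn":0},
    {"offset":[0,0,0],"turn":0},
    {"offset":[0,0,0],"turn":0}
  ],
  "jaw": 1,
  "squeeze": 40
}}

```text
t: 11.78
ee_pos: [0.5206, -0.2228, 0.0675]
tcp_rot: [0.133, 0.991, -0.0, 0.0]
wrist_force: [-0.1, 0.1, 0.3]
opening: 0.0614
grip_force: 0.0
```

Emit:
{"fn": "send_rows", "kwargs": {
  "deltas": [
    {"offset":[0,0,0],"turn":0},
    {"offset":[0,0,0],"turn":0},
    {"offset":[0,0,0],"turn":0},
    {"offset":[0,0,0],"turn":0},
    {"offset":[0,0,0],"turn":0}
  ]
}}

```text
t: 12.2
ee_pos: [0.5206, -0.2228, 0.0673]
tcp_rot: [0.133, 0.991, 0.0, -0.0]
wrist_force: [0.8, 0.5, -0.7]
opening: 0.0282
grip_force: 0.0
```

Emit:
{"fn": "send_rows", "kwargs": {
  "deltas": [
    {"offset":[0,0,0],"turn":0},
    {"offset":[0,0,0],"turn":0},
    {"offset":[0,0,0],"turn":0},
    {"offset":[0,0,0],"turn":0},
    {"offset":[0,0,0],"turn":0}
  ]
}}

```text
t: 12.62
ee_pos: [0.5204, -0.2232, 0.0673]
tcp_rot: [0.133, 0.991, -0.0, -0.0]
wrist_force: [-0.2, -2.8, 0.3]
opening: 0.0234
grip_force: 40.0
```

```bash
python3 s.py
```

```text
12.6167 [ 0.52044512 -0.22320737  0.06732237] -15.33900235963182 [-0.2402848  -2.76306897  0.33020033] [-0.27809296 -0.07227284  0.02212604] 0.023397122092539725 39.96362472418696
```

Emit:
{"fn": "send_rows", "kwargs": {
  "deltas": [
    {"offset":[0,0,0],"turn":0},
    {"offset":[0,0,0],"turn":0},
    {"offset":[0,0,0],"turn":0},
    {"offset":[0,0,0],"turn":0},
    {"offset":[0,0,0],"turn":0}
  ]
}}

```text
t: 13.03
ee_pos: [0.5205, -0.2232, 0.0673]
tcp_rot: [0.133, 0.991, -0.0, -0.0]
wrist_force: [-1.4, -2.8, -0.8]
opening: 0.0232
grip_force: 40.0
```

Emit:
{"fn": "send_rows", "kwargs": {
  "deltas": [
    {"offset":[0,0,0],"turn":0},
    {"offset":[0,0,0],"turn":0},
    {"offset":[0,0,0],"turn":0},
    {"offset":[0,0,0],"turn":0},
    {"offset":[0,0,0],"turn":0}
  ]
}}

```text
t: 13.45
ee_pos: [0.5205, -0.2232, 0.0673]
tcp_rot: [0.133, 0.991, -0.0, -0.0]
wrist_force: [-1.0, -4.8, 0.2]
opening: 0.0235
grip_force: 40.0
```

Emit:
{"fn": "send_rows", "kwargs": {
  "deltas": [
    {"offset":[0,0,0],"turn":0},
    {"offset":[0,0,0],"turn":0},
    {"offset":[0,0,0],"turn":0},
    {"offset":[0,0,0],"turn":0},
    {"offset":[0,0,0],"turn":0}
  ]
}}

```text
t: 13.87
ee_pos: [0.5205, -0.2232, 0.0673]
tcp_rot: [0.133, 0.991, -0.0, -0.0]
wrist_force: [-1.3, -5.2, -0.7]
opening: 0.0241
grip_force: 40.0
```

Emit:
{"fn": "send_rows", "kwargs": {
  "deltas": [
    {"offset":[0,0,0],"turn":0},
    {"offset":[0,0,0],"turn":0},
    {"offset":[0,0,0],"turn":0},
    {"offset":[0,0,0],"turn":0},
    {"offset":[0,0,0],"turn":0}
  ]
}}

```text
t: 14.28
ee_pos: [0.5205, -0.2232, 0.0673]
tcp_rot: [0.133, 0.991, -0.0, -0.0]
wrist_force: [-0.9, -5.0, -0.9]
opening: 0.0232
grip_force: 40.0
```

Emit:
{"fn": "send_rows", "kwargs": {
  "deltas": [
    {"offset":[0,0,0],"turn":0},
    {"offset":[0,0,0],"turn":0},
    {"offset":[0,0,0],"turn":0},
    {"offset":[0,0,0],"turn":0},
    {"offset":[0,0,0],"turn":0}
  ]
}}

```text
t: 14.7
ee_pos: [0.5205, -0.2232, 0.0673]
tcp_rot: [0.133, 0.991, -0.0, -0.0]
wrist_force: [-1.4, -4.7, -0.8]
opening: 0.0235
grip_force: 40.0
```

```bash
python3 s.py
python3 - <<'E'
from h import *
im=arm.get_image('side')
a=cv2.resize(im[110:280,180:370],(670,600),interpolation=cv2.INTER_CUBIC)
cv2.imwrite('pics/e1.png',cv2.cvtColor(a,cv2.COLOR_RGB2BGR))
E
```

```text
14.7 [ 0.52046435 -0.22319767  0.06730996] -15.340108458201001 [-1.36785725 -4.6633511  -0.77431032] [-0.94699599  0.06036884 -0.02925957] 0.023489415583309685 39.9629650474526
```

View pics/e1.png

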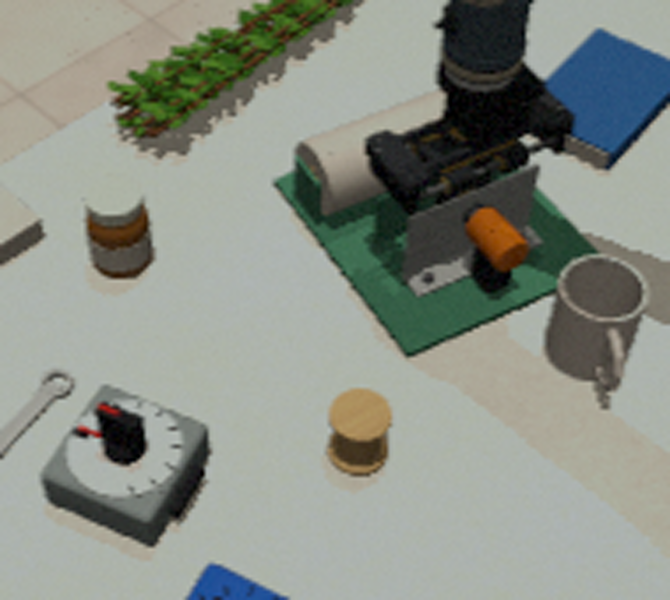

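The fingers are down in the gap with the opening steady at 24 mm (the size across flats) and 40 N of grip. The pointer is still at its stop (83,432), and the other objects in view haven't moved. Handing in.

```bash
python3 -c "
from station import arm
print(arm.finish_job())"
```

```text
the job is handed in; nothing more can be done
None
```

The job is handed in: the counter knob is back at its zero stop, and the gripper is still holding the bolt head at 40 N with a steady finger opening, though the judge's result was not shown.

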